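# Swing the table lamp over the plate and plug in its battery

## Task

First swing the lamp's hinged arm off the battery socket and leave the lamp head centred over the round white plate; then take the battery block, plug it upright into the socket in the lamp's foot and press it fully home, until its wide shoulder is flush on the socket. The socket can sit a little left or right in the foot's slot, so feel for it, and its contacts are stiff, so press firmly. Leave the plate and all the other tableware where they stand.

Things in the scene. Friction and masses are not known exactly. Their poses are not given: they have to be found in the camera images.
- lamp: Fixed table lamp, z up. Origin on the table under its upright post (24 mm thick; hinge collar 34 mm thick, up to 232 mm high). Flat steel foot, 16 mm thick, 110 mm wide, reaching 220 mm from the post along the lamp's -x and 70 mm along +x. On the foot, 160 mm from the post along -x, stands the black socket block: 85 (x) by 70 (y), 40 mm tall, with a rectangular hole in its top.
- dock (a point): Middle of the socket's slot, at the height of the socket's top (56 mm over the table); axes as the lamp's. The socket is fixed, but its centre is off this point by up to 12 mm along y (unknown), 0 along x. The hole, centred in the block: 47 (x) by 31 mm (y), 30 mm deep; in it a copper contact plate, met 16 mm below the top, yields downward to about 8 N and stays down.
- lamp_arm (a joint): Hinge of the lamp's arm about the vertical post, rad: 0 when the arm points along the lamp's -x, right over the socket; positive is counter-clockwise seen from above. Range -2.2 to 2.2. It swings with light friction (about 1.5 N at the handle) and stays where it is left.
- lamp_hinge (a point): On the hinge axis, 250 mm above the table.
- lamp_head (a point): Middle of the lamp's handle, 250 mm above the table: an upright round wooden pin 20 mm thick with a 24 mm ball on top (highest 283 mm), on the centre of the lamp head, 168 mm from the hinge axis. Under it the dark bell-shaped shade, from 168 (120 mm across) to 218 mm above the table; the arm is a 14 mm brass tube at 214 mm.
- battery: Loose dark battery block, about 0.32 kg. Origin at the centre of its underside, z up. Plug nose below: 44 (x) by 28 (y), 28 mm high, lower edges rounded 4 mm. Above it the wide body, 64 (x) by 44 (y), from 28 to 90 mm height. It stands upright on its nose. It fits either way round, long side along the lamp's x. Fully home its origin is 28 mm below the socket's top.
- plate: Loose round white plate, empty, 170 mm across, 18 mm high, origin under its centre. On one side of the lamp's foot (left or right).
- board: Loose dark slate board with cheese, 170 by 120 mm, 26 mm high, on the other side of the lamp's foot. Leave.
- jar: Amber glass jar, 64 mm across, 85 mm high. Leave. It and the battery stand left and right of the robot, either way round.
- bowl_a: White sauce bowl, 84 mm across, 42 mm high. Leave.
- bowl_b: Brown sauce bowl, 84 mm across, 42 mm high. Leave.
- wineglass: Clear stemmed glass, 74 mm across, 195 mm high, beyond the lamp. Leave.
- bottle: Green bottle, 72 mm across, 290 mm high. Leave.
- tumbler: Clear tumbler, 72 mm across, 90 mm high. Leave.
- spoon: Steel spoon, 180 mm long, lying flat. Leave.
Things that resemble listed ones, but are neither listed nor needed, are in the scene too. Leave any purple or red look-alike of the battery alone. There is more than one size of the plate; the job needs the larger.

How it is judged (in metres and radians):
On the way:
1. the lamp head is over the plate: its handle within 30 mm of the plate's centre, seen from above (horizontal distance between lamp_head and plate below 0.03 m), for 0.3 s.
At the end, for the whole second after the job is handed in: The lamp head stands still over the plate (handle within 30 mm of the plate's centre, seen from above), and the battery is at rest in the socket, upright (within 0.06 rad), square with the lamp (within 0.1 rad), its shoulder flush with the socket's top to within 3.5 mm (horizontal distance between lamp_head and plate below 0.03 m and z of battery in the frame of dock below -0.0245 m and x of battery in the frame of dock between -0.008 and 0.008 m and y of battery in the frame of dock between -0.018 and 0.018 m and angle between the x axis of battery and the x axis of lamp, either way round below 0.1 rad and angle between battery's own z axis and vertical below 0.06 rad and linear speed of battery below 0.02 m/s and velocity of joint lamp_arm between -0.05 and 0.05 rad/s); the robot touches nothing.
It fails at once if the plate, the board, a bowl or the spoon is pushed more than 40 mm from its place (distance of any of plate, board, bowl_a, bowl_b, spoon from where it was at the start of the episode above 0.04 m).
It fails at once if the jar, the wineglass, the bottle or the tumbler is pushed more than 40 mm or tipped over (distance of any of jar, wineglass, bottle, tumbler from where it was at the start of the episode above 0.04 m or angle between any of jar, wineglass, bottle, tumbler's own z axis and vertical above 0.5 rad).
It also fails if it takes over 72 s, if anything falls off the work surface, if the arm or the gripper's body presses on something with over 40 N, if the wrist force passes 120 N, or if a joint passes its speed limit or range.

## Robot

A 6-joint arm with a two-finger parallel gripper is mounted at the origin on the work surface. World frame = base frame: x ahead of the robot, y to its left, z up, the work surface at z = 0. Lengths are in mm, angles in rad, forces in N, time in s.
With the tool pointing down it reaches from about 350 to 775 mm from the base axis. Payload 7.3 kg.
Tool frame: the origin (TCP) lies at the centre of the arm's flange, where the gripper is bolted on; the fingertips stand 178 mm ahead of it and the grasp point (between the pads) lies 159 mm ahead of it; z points along the fingers, y is the line along which they close (so a half turn about z gives the same grasp; the last joint's range is limited). The gripper opens to 92 mm and grips with 3 to 60 N. Pads are 19 mm wide; open, the fingers measure 130 mm over their backs; the gripper's body (75 mm by 190 mm) begins 47 mm behind the grasp point.
Start: joints at [1.015, 0.342, 1.524, -0, 1.275, -0.146], TCP at [209.153, 481.542, 404.741] pointing down, gripper open.
Joint ranges: [-2.53, 2.53], [-0.77, 2.02], [0.04, 2.7], [-1, 4.14], [0.28, 2.66], [-3.11, 3.11]. Speed limits (rad/s): [2.57, 2.57, 3.14, 3.14, 3.14, 3.14].

## Interface

Orientations are given as [roll, pitch, yaw] about the fixed x, y, z axes, in that order (R = Rz(yaw) Ry(pitch) Rx(roll)).
In Python, from plant import * gives the robot as it stands. The module is installed in compiled form; this text tells all that it offers.
- The arm moves only by the shell command python3 -m inch 'ROWS'. ROWS is JSON, a list of rows, each a list of 5 numbers: the shift along the tool's x, y, z in m, then the turn about the tool's z in rad, then the opening, from 0 (shut) to 1 (fully open). In form: [[tx, ty, tz, spin, claw], ...]. A call has 1 to 8 rows; each row is the pose to reach, as a shift and turn from the pose commanded when the call began, along the tool's axes at that moment; what a row does not reach only later rows make up. A row lasts 1/12 s, in which the tool goes at most 41.7 mm and 7.16 degrees, less where a joint would pass 70% of its speed; a pose out of reach is approached as far as the arm can. A call with a gripper value outside its range is refused whole. The fingers move at their own pace and stop on an object; the grip force is fixed at half the most. Time passes only in rows, so rows that repeat a pose let the fingers close. It gives the time, the measured TCP pose, the force, the opening and the grip force at its end, in the units of the state.
- get_obs(): the state, without advancing time (a new reading comes with each control period).
- capture(name): name is "scene" or "side" or "wrist"; returns a dict with "color" (480x640x3 uint8, red, green, blue), "intrinsics" (3x3 intrinsics, pixels), "distortion" ([k1, k2, p1, p2, k3] as OpenCV has them; the pictures are not rectified), "pose" (4x4, takes a point from camera to world coordinates). Camera axes: x right, y down, z forward; pixel columns grow to the right and rows downward; lengths in mm; the calibration is good to about 2 mm. A picture is of the moment at which its call begins. There is no depth.
- close_job(): hands the job in; it is judged then, once.
Trained networks look in a picture, given as the dict that the camera call returned (one of the last four; its "shot" number tells which), for a name from the list of things; names that differ only in an ending like _2 or _b are one class to them, and where a whole thing is asked for, a point or a joint stands for the part that bears it (a point fixed in the world has none). Each returns a list of dicts, best first, with "conf" (0 to 1); they miss things now and then, are a little off and sometimes report something else, mostly with a low value. They report only what shows in the picture. A call takes as long as a camera call. They do not tell look-alikes from the thing itself.
- look_for(picture, target): "rect" ([centre column, centre row, width, height] in pixels, round what is visible of it).
- trace(picture, target): "pixels" (480x640 bool, what is visible of it) and "rect" ([centre column, centre row, width, height] in pixels, round what is visible of it).
- tip_of(picture, target): "centre" ([column, row] in pixels: a listed point, or the origin of a listed thing).
The state is a dict: "time": time; "joint_positions": joint angles; "dq": joint speeds; "tau": joint torques, N m; "tool_pos": TCP position; "tcp_rot": TCP orientation; "contact_force": force on the tool from outside, world axes, zero at the start; "moment": the same for the moment, N m; "grip_width": finger opening in mm; "finger_force": force on a finger pad.
Only numpy, scipy, OpenCV 4.12 (cv2) and the standard library are available. Lean on these libraries where they do the work, as an engineer would, in place of code of your own. Each camera call takes 0.05 s, during which the arm holds its last target. There are 200 camera calls.

## Working session

There is one attempt and no reset: what is moved stays moved. The work goes in short steps, Python scripts to look and compute and a shell command to move; the robot and the scene stay as the last step left them, time stands still between calls to the robot, and variables do not carry over. Pictures are saved under pics/ and viewed, at most 10 in all, crops included, and the job is handed in when it is done.

```bash
mkdir -p pics; cat > h.py <<'E'
from plant import *
import numpy as np, cv2
from scipy.spatial.transform import Rotation as Ro
def save(p,n,crop=None,s=1):
    im=p["color"][:,:,::-1]
    if crop: im=im[crop[1]:crop[3],crop[0]:crop[2]]
    cv2.imwrite("pics/"+n,cv2.resize(im,None,fx=s,fy=s,interpolation=cv2.INTER_CUBIC))
def ray(p,uv):
    q=cv2.undistortPoints(np.array([[uv]],float),np.array(p["intrinsics"],float),np.array(p["distortion"],float))[0,0]
    T=np.array(p["pose"]); d=T[:3,:3]@np.array([q[0],q[1],1]); return T[:3,3],d/np.linalg.norm(d)
def atz(p,uv,z):
    o,d=ray(p,uv); return o+d*(z-o[2])/d[2]
def tri(rs):
    A=np.zeros((3,3));b=np.zeros(3)
    for o,d in rs:
        M=np.eye(3)-np.outer(d,d);A+=M;b+=M@o
    x=np.linalg.solve(A,b); return x,[round(float(np.linalg.norm(np.cross(x-o,d))),1) for o,d in rs]
def proj(p,X):
    T=np.linalg.inv(np.array(p["pose"])); r,_=cv2.Rodrigues(T[:3,:3])
    return cv2.projectPoints(np.array(X,float).reshape(-1,1,3),r,T[:3,3],np.array(p["intrinsics"],float),np.array(p["distortion"],float))[0][:,0]
E
python3 - <<'E'
from h import *
np.set_printoptions(precision=1,suppress=True)
o=get_obs();print(o["time"],o["tool_pos"],o["tcp_rot"],o["grip_width"])
P={n:capture(n) for n in("scene","side")}
for n in P: save(P[n],n+".png"); print(n,np.array(P[n]["pose"])[:3,3])
for t in["lamp_head","lamp_hinge","battery","plate","dock","lamp","jar","board"]:
    L={n:tip_of(P[n],t)[:3] for n in P}
    for n in P:print(t,n,[(np.round(a["centre"]).tolist(),round(a["conf"],2),np.round(atz(P[n],a["centre"],{"lamp_head":250,"lamp_hinge":250,"dock":56}.get(t,0))[:2]).tolist()) for a in L[n]])
    if L["scene"] and L["side"]:print("   tri",*tri([ray(P[n],L[n][0]["centre"]) for n in P]))
E
```

```text
0.0 [209.1 481.4 404. ] [-3.1 -0.   2.7] 91.84469144605113
scene [1170.6  399.9 1016.2]
side [-431.1  903.  1254. ]
lamp_head scene [([360.0, 206.0], 0.93, [462.0, 11.0])]
lamp_head side [([277.0, 286.0], 0.28, [411.0, 212.0])]
   tri [472.5  83.9 210.4] [83.2, 83.2]
lamp_hinge scene [([326.0, 259.0], 0.64, [630.0, 34.0])]
lamp_hinge side [([273.0, 216.0], 0.64, [648.0, 24.0]), ([187.0, 325.0], 0.16, [453.0, 455.0])]
   tri [635.7  36.1 260.5] [2.5, 2.5]
battery scene [([509.0, 281.0], 0.85, [258.0, 348.0]), ([482.0, 308.0], 0.76, [374.0, 321.0]), ([526.0, 326.0], 0.72, [365.0, 430.0])]
battery side [([225.0, 404.0], 0.89, [375.0, 430.0]), ([279.0, 414.0], 0.88, [256.0, 349.0]), ([262.0, 379.0], 0.4, [374.0, 309.0])]
   tri [332.9 400.3  60.7] [50.6, 50.6]
plate scene [([259.0, 305.0], 0.86, [666.0, -140.0]), ([231.0, 234.0], 0.85, [523.0, -356.0])]
plate side [([385.0, 249.0], 0.57, [511.0, -353.0])]
   tri [ 563.  -299.2  -86.7] [105.5, 105.5]
dock scene [([358.0, 268.0], 0.7, [475.0, 24.0])]
dock side []
lamp scene [([326.0, 327.0], 0.96, [628.0, 32.0])]
lamp side [([278.0, 285.0], 0.96, [624.0, 35.0]), ([307.0, 360.0], 0.2, [338.0, 177.0])]
   tri [626.6  32.1  -2.7] [0.6, 0.6]
jar scene [([277.0, 212.0], 0.56, [383.0, -301.0]), ([206.0, 206.0], 0.23, [480.0, -491.0])]
jar side []
board scene [([382.0, 364.0], 0.86, [641.0, 190.0]), ([319.0, 221.0], 0.71, [346.0, -179.0]), ([325.0, 258.0], 0.43, [453.0, -90.0])]
board side [([307.0, 359.0], 0.52, [339.0, 174.0])]
   tri [ 490.9   90.4 -240.8] [51.8, 51.8]
```

View pics/scene.png

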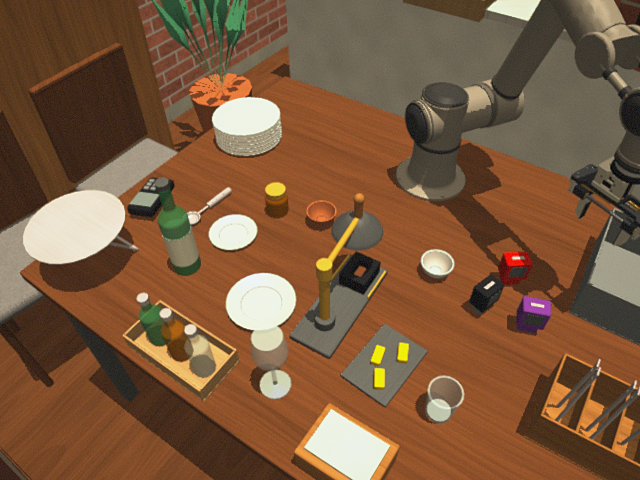

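View pics/side.png

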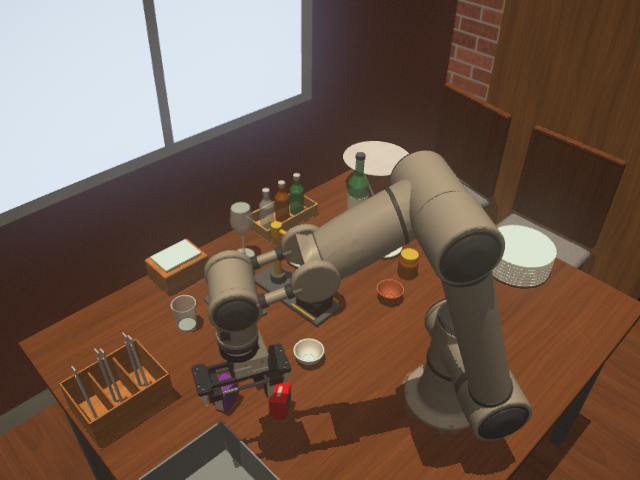

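Candidates for the battery in the scene image are black (486,293), red (514,267) and purple (533,313). Black fits. The plates are at (261,301), larger, and (233,232), smaller, so I take the larger one. Next I'll work out the first move towards the handle and check a crop.

```bash
cat >> h.py <<'E'
def go(pos,yaw):
    o=get_obs(); R=Ro.from_euler("xyz",o["tcp_rot"]).as_matrix()
    d=R.T@(np.array(pos)-np.array(o["tool_pos"]))/1000
    s=-(yaw-o["tcp_rot"][2]); s=(s+np.pi)%(2*np.pi)-np.pi
    return np.round(d,4).tolist(),round(float(s),3)
E
python3 - <<'E'
from h import *
print(get_obs()["tcp_rot"],go([462,11,480],0.14))
p=capture("scene")
a=p["color"][235:345,440:570];b=p["color"][195:345,200:330]
cv2.imwrite("pics/crop.png",np.hstack([cv2.resize(a,(390,330)),cv2.resize(b,(390,330))])[:,:,::-1])
for t in["plate","battery"]:
    for r in trace(p,t)[:3]:
        m=r["pixels"];print(t,round(r["conf"],2),np.round(r["rect"]),p["color"][m].mean(0).round())
        if t=="plate":
            c=cv2.findContours(m.astype(np.uint8),0,1)[0];c=max(c,key=len)[:,0]
            q=np.array([atz(p,u.astype(float),16)[:2] for u in c],np.float32);print(cv2.minEnclosingCircle(q))
E
```

```text
[3.14143558e+00 3.65153691e-05 2.73182208e+00] ([-0.4194, -0.3309, -0.0753], 2.592)
plate 0.85 [234. 232.  48.  33.] [237. 241. 226.]
((524.8397216796875, -346.3661193847656), 67.00255584716797)
plate 0.69 [263. 301.  72.  59.] [238. 242. 228.]
((660.3972778320312, -137.36705017089844), 86.21920013427734)
battery 0.92 [515. 268.  34.  33.] [128.  33.  27.]
battery 0.68 [488. 294.  33.  41.] [51. 47. 43.]
```

View pics/crop.png

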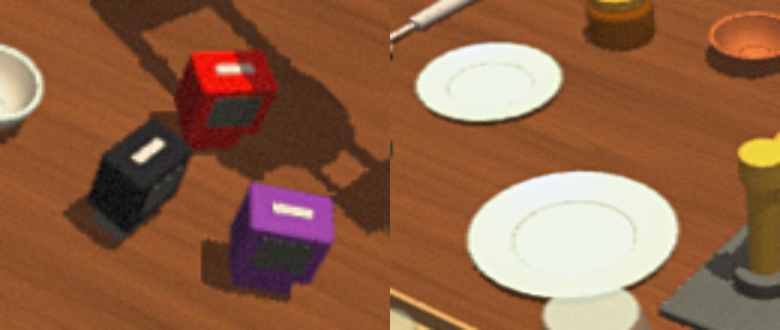

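The crop confirms it: the black block is at scene pixel (486,293) and the big plate (r≈86 mm) is centred at about (660,-137). Moving towards the handle.

```bash
python3 -m inch '[[-0.03,-0.024,-0.02,0.12,1],[-0.06,-0.048,-0.04,0.24,1],[-0.09,-0.072,-0.06,0.36,1],[-0.12,-0.096,-0.075,0.48,1],[-0.15,-0.12,-0.075,0.6,1],[-0.18,-0.144,-0.075,0.72,1],[-0.21,-0.168,-0.075,0.84,1],[-0.22,-0.175,-0.075,0.96,1]]'
python3 - <<'E'
from h import *
o=get_obs();print(o["joint_positions"],o["tool_pos"],go([462,11,480],0.14))
np.set_printoptions(precision=1,suppress=True)
p=capture("wrist");save(p,"w1.png");print(np.array(p["pose"]))
for t in["battery","lamp_head","dock"]:
    print(t,[(np.round(a["centre"]).tolist(),round(a["conf"],2),atz(p,a["centre"],{"lamp_head":250,"dock":56}.get(t,0))[:2]) for a in tip_of(p,t)])
E
```

```text
time: 1.72
tool_pos: [342.5, 230.0, 480.1]
tcp_rot: [3.14, 0.001, 1.763]
contact_force: [0.3, 0.6, 0.0]
grip_width: 91.7
finger_force: 0.0
[ 0.40564774  0.07573943  1.65813716 -0.001682    1.40682334  0.21404288] [342.4819079  229.97921413 480.05377478] ([-0.2378, 0.0756, 0.0005], 1.623)
[[  1.    0.2   0.1 327.7]
 [  0.2  -0.9  -0.3 302.8]
 [  0.    0.3  -1.  460.9]
 [  0.    0.    0.    1. ]]
battery [([361.0, 120.0], 0.9, array([373.3, 318.3])), ([379.0, 7.0], 0.72, array([366.2, 434. ])), ([264.0, 71.0], 0.67, array([257.4, 348.9]))]
lamp_head []
dock []
```

View pics/w1.png

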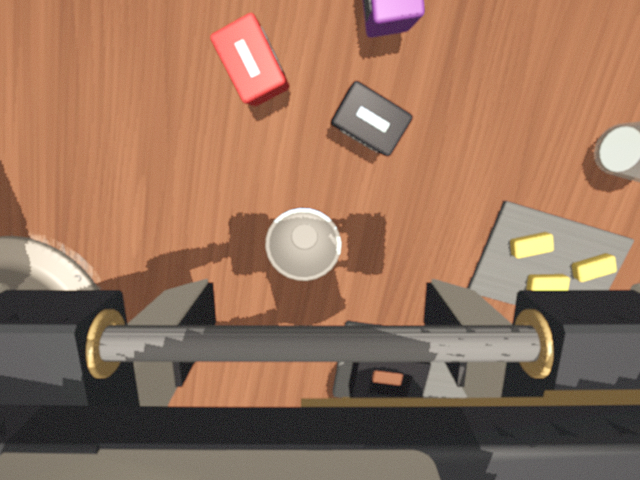

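The wrist image shows the black battery at (372,118), red at (250,60), purple at (393,12) and the socket at (385,375). Next I stop short of the handle so the wrist camera can see it.

```bash
python3 - <<'E'
from h import *
print(go([370,0,480],0.14))
p=capture("wrist")
r=[r for r in trace(p,"battery") if abs(r["rect"][0]-372)<20][0]
c=max(cv2.findContours(r["pixels"].astype(np.uint8),0,1)[0],key=len)[:,0].astype(float)
q=np.array([atz(p,u,90)[:2] for u in c],np.float32);print(cv2.minAreaRect(q))
E
```

```text
([-0.2344, -0.0188, -0.0003], 1.634)
((372.5491027832031, 317.97186279296875), (45.354949951171875, 65.41194152832031), 71.8109359741211)
```

```bash
python3 -m inch '[[-0.03,0,0,0.12,1],[-0.06,0,0,0.24,1],[-0.09,0,0,0.36,1],[-0.12,0,0,0.48,1],[-0.15,0,0,0.6,1],[-0.18,0,0,0.72,1],[-0.21,-0.01,0,0.84,1],[-0.23,-0.017,0,0.96,1]]'
python3 - <<'E'
from h import *
o=get_obs();print(o["joint_positions"],o["tool_pos"],go([370,0,480],0.14))
E
```

```text
time: 2.68
tool_pos: [370.5, 3.7, 479.6]
tcp_rot: [3.142, 0.0, 0.809]
contact_force: [1.2, -0.4, 0.1]
grip_width: 92.0
finger_force: 0.0
[-1.97528027e-01 -7.64683537e-03  1.74668363e+00 -3.58095989e-04
  1.40275576e+00  5.64144377e-01] [370.48876978   3.71585041 479.59751829] ([-0.003, 0.0022, -0.0004], 0.669)
```

```bash
python3 -m inch '[[0,0,0,0.12,1],[0,0,0,0.24,1],[0,0,0,0.36,1],[0,0,0,0.48,1],[0,0,0,0.6,1],[0,0,0,0.67,1],[0,0,0,0.67,0.6]]'
python3 - <<'E'
from h import *
np.set_printoptions(precision=1,suppress=True)
p=capture("wrist");s=capture("scene");d=capture("side");save(p,"w2.png")
for t,z in[("lamp_head",250),("dock",56),("lamp_hinge",250),("lamp",0),("plate",0)]:
    R=[]
    for n,c in(("w",p),("sc",s),("si",d)):
        for a in tip_of(c,t)[:2]: print(t,n,np.round(a["centre"]),round(a["conf"],2),atz(c,a["centre"],z)[:2])
E
```

```text
time: 3.27
tool_pos: [370.6, 5.7, 479.7]
tcp_rot: [-3.141, -0.0, 0.143]
contact_force: [-0.4, -0.6, 0.4]
grip_width: 88.4
finger_force: 0.0
lamp_head sc [360. 205.] 0.8 [460.1   9.4]
lamp_head si [322. 246.] 0.79 [449.1  18.1]
lamp_head si [278. 284.] 0.4 [415.7 203.2]
dock sc [358. 264.] 0.93 [461.8  16.1]
dock si [313. 294.] 0.64 [475.6  23.2]
lamp_hinge sc [325. 258.] 0.87 [627.7  31.5]
lamp_hinge si [274. 221.] 0.78 [627.5  34.3]
lamp sc [324. 328.] 0.82 [633.8  28.8]
lamp sc [382. 366.] 0.19 [645.9 191.9]
lamp si [279. 282.] 0.59 [634.1  21.2]
lamp si [387. 296.] 0.44 [ 353.2 -178.3]
plate sc [232. 236.] 0.93 [ 528.4 -345.4]
plate si [308. 254.] 0.84 [ 670.  -141.4]
plate si [380. 249.] 0.66 [ 524.4 -338.3]
```

View pics/w2.png

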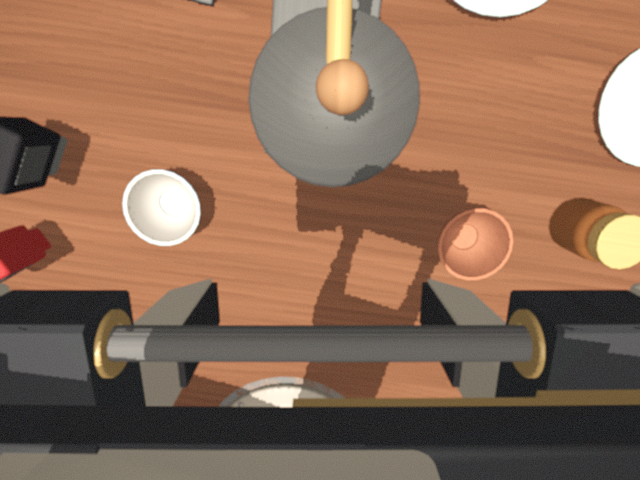

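The handle ball shows at (342,87), with the tube running up to (340,5).

```bash
python3 - <<'E'
from h import *
np.set_printoptions(precision=1,suppress=True)
p=capture("wrist")
b=atz(p,[342,87],271)
s=capture("scene")
hsv=None
print(b, atz(p,[340,8],214),atz(p,[339,50],214))
for t in ("lamp_arm","lamp_head"):
  for r in trace(p,t)[:1]: print(t,np.round(r["rect"]),r["conf"])
H=np.array([628.5,33]);v=b[:2]-H;print(np.linalg.norm(v),np.degrees(np.arctan2(v[1],v[0])))
print(proj(s,[b[0],b[1],271]),proj(s,[628.5,33,232]))
print(go([b[0],b[1],480],0.14))
E
```

```text
[461.4   7.8 271. ] [508.2  13.1 214. ] [486.6  10.3 214. ]
lamp_arm [330.  94. 171. 187.] 0.79
lamp_head [334.  94. 174. 189.] 0.66
168.99795009388222 -171.42812000563796
[[359. 198.]] [[325.9 264.1]]
([0.0905, 0.0097, -0.0003], 0.002)
```

```bash
python3 -m inch '[[0.03,0.003,0,0,0.6],[0.06,0.006,0,0,0.6],[0.0905,0.0095,0,0,0.6],[0.0905,0.0095,0,0,0.6],[0.0905,0.0095,0.02,0,0.6],[0.0905,0.0095,0.045,0,0.6],[0.0905,0.0095,0.068,0,0.6],[0.0905,0.0095,0.068,0,0.6]]'
python3 -m inch '[[0,0,0,0,0.27],[0,0,0,0,0.27],[0,0,0,0,0.27],[0,0,0,0,0.27]]'
```

```text
time: 5.03
tool_pos: [460.1, 8.1, 407.8]
tcp_rot: [-3.139, 0.008, 0.142]
contact_force: [-1.2, -0.1, -0.1]
grip_width: 54.9
finger_force: 0.0
time: 5.37
tool_pos: [461.6, 8.0, 413.1]
tcp_rot: [3.141, -0.003, 0.142]
contact_force: [0.1, -0.0, 0.7]
grip_width: 33.0
finger_force: 0.0
```

```bash
python3 -m inch '[[0.0008,0.0168,0,-0.1,0.27],[0.0033,0.0334,0,-0.2,0.27],[0.0075,0.0496,0,-0.3,0.27],[0.0133,0.0654,0,-0.4,0.27],[0.0206,0.0805,0,-0.5,0.27],[0.0293,0.0949,0,-0.6,0.27],[0.0395,0.1082,0,-0.7,0.27],[0.051,0.1205,0,-0.8,0.27]]'
python3 - <<'E'
from h import *
np.set_printoptions(precision=1,suppress=True)
s=capture("scene")
for a in tip_of(s,"lamp_head")[:2]: print(np.round(a["centre"]),round(a["conf"],2),atz(s,a["centre"],250)[:2])
o=get_obs();print(o["tool_pos"],o["tcp_rot"],o["grip_width"],o["joint_positions"])
E
```

```text
time: 6.03
tool_pos: [528.9, -104.8, 412.5]
tcp_rot: [-3.141, 0.0, 0.946]
contact_force: [-1.9, 0.5, 0.9]
grip_width: 25.0
finger_force: 1.1
[297. 203.] 0.85 [ 530.  -108.3]
[440. 413.] 0.41 [796.8 362.6]
[ 530.1 -105.5  412.3] [ 3.1 -0.   0.9] 24.830966744806396 [-0.3  0.4  1.5 -0.   1.3  0.3]
```

```bash
python3 -m inch '[[0.0008,0.0168,0,-0.1,0.27],[0.0033,0.0334,0,-0.2,0.27],[0.0075,0.0496,0,-0.3,0.27],[0.0133,0.0654,0,-0.4,0.27],[0.0206,0.0805,0,-0.5,0.27],[0.0293,0.0949,0,-0.6,0.27],[0.0395,0.1082,0,-0.7,0.27],[0.0546,0.124,0,-0.83,0.27]]'
python3 -m inch '[[0,0,0,0,0.27],[0,0,0,0,0.27]]'
python3 - <<'E'
from h import *
np.set_printoptions(precision=1,suppress=True)
s=capture("scene");d=capture("side")
for n,c in(("sc",s),("si",d)):
  for t,z in(("lamp_head",250),("plate",0)):
    for a in tip_of(c,t)[:2]: print(n,t,np.round(a["centre"]),round(a["conf"],2),atz(c,a["centre"],z)[:2])
o=get_obs();print(o["tool_pos"],o["tcp_rot"],o["grip_width"],o["joint_positions"])
for r in trace(s,"plate")[:2]:
            m=r["pixels"]
            c=cv2.findContours(m.astype(np.uint8),0,1)[0];c=max(c,key=len)[:,0]
            q=np.array([atz(s,u.astype(float),16)[:2] for u in c],np.float32);print(cv2.minEnclosingCircle(q))
E
```

```text
time: 6.8
tool_pos: [660.9, -133.0, 412.4]
tcp_rot: [-3.14, 0.0, 1.767]
contact_force: [-1.6, -1.1, 0.7]
grip_width: 25.0
finger_force: 1.1
time: 6.97
tool_pos: [661.6, -132.1, 411.7]
tcp_rot: [3.141, 0.0, 1.764]
contact_force: [2.2, -0.4, -0.6]
grip_width: 24.9
finger_force: 0.8
sc lamp_head [250. 235.] 0.86 [ 662.9 -134.2]
sc plate [259. 300.] 0.78 [ 655.6 -148.4]
si lamp_head [310. 193.] 0.85 [ 661.2 -141.4]
si plate [309. 253.] 0.88 [ 671.7 -148.1]
si plate [382. 248.] 0.85 [ 522.4 -350. ]
[ 660.7 -132.7  412.2] [ 3.1 -0.   1.8] 24.77868171043059 [-0.3  0.6  1.   0.   1.5 -0.5]
((569.3209838867188, -85.7352523803711), 218.7699432373047)
((660.2408447265625, -137.04713439941406), 84.53498840332031)
```

```bash
python3 -m inch '[[0,0,0,0,0.5],[0,0,0,0,0.6],[0,0,0,0,0.6],[0,0,0,0,0.6],[0,0,-0.03,0,0.6],[0,0,-0.07,0,0.6],[0,0,-0.07,0,0.6]]'
python3 - <<'E'
from h import *
np.set_printoptions(precision=1,suppress=True)
s=capture("scene");d=capture("side")
for n,c in(("sc",s),("si",d)):
  for t,z in(("lamp_head",250),):
    for a in tip_of(c,t)[:1]: print(n,t,np.round(a["centre"]),round(a["conf"],2),atz(c,a["centre"],z)[:2])
print(go([565,0,480],2.9))
E
```

```text
time: 7.9
tool_pos: [661.1, -132.8, 490.2]
tcp_rot: [3.13, 0.006, 1.767]
contact_force: [2.0, 0.8, 1.7]
grip_width: 54.7
finger_force: 0.0
sc lamp_head [252. 236.] 0.91 [ 662.8 -128.9]
si lamp_head [311. 193.] 0.71 [ 657.9 -141.7]
([0.1491, -0.0685, 0.001], -1.133)
```

```bash
python3 -m inch '[[0.03,-0.014,0,-0.12,0.6],[0.06,-0.028,0,-0.24,0.6],[0.09,-0.042,0,-0.36,0.6],[0.12,-0.056,0,-0.48,0.6],[0.149,-0.068,0,-0.6,0.6],[0.149,-0.068,0,-0.72,0.6],[0.149,-0.068,0,-0.84,0.6],[0.149,-0.068,0,-0.96,0.6]]'
python3 -m inch '[[0,0,0,-0.12,0.7],[0,0,0,-0.17,0.8],[0,0,0,-0.17,0.9]]'
python3 - <<'E'
from h import *
np.set_printoptions(precision=1,suppress=True)
p=capture("wrist");save(p,"w3.png")
for a in tip_of(p,"dock"): print(a["centre"],a["conf"],atz(p,a["centre"],56))
o=get_obs();print(o["tool_pos"],o["tcp_rot"])
E
```

```text
time: 8.77
tool_pos: [565.1, 0.7, 480.5]
tcp_rot: [-3.141, -0.002, 2.734]
contact_force: [0.6, 0.0, 0.5]
grip_width: 55.1
finger_force: 0.0
time: 9.02
tool_pos: [565.5, 0.1, 480.3]
tcp_rot: [-3.141, -0.003, 2.899]
contact_force: [-0.4, 0.3, -0.2]
grip_width: 70.3
finger_force: 0.0
[565.6  -0.  480.6] [-3.1 -0.   2.9]
```

View pics/w3.png

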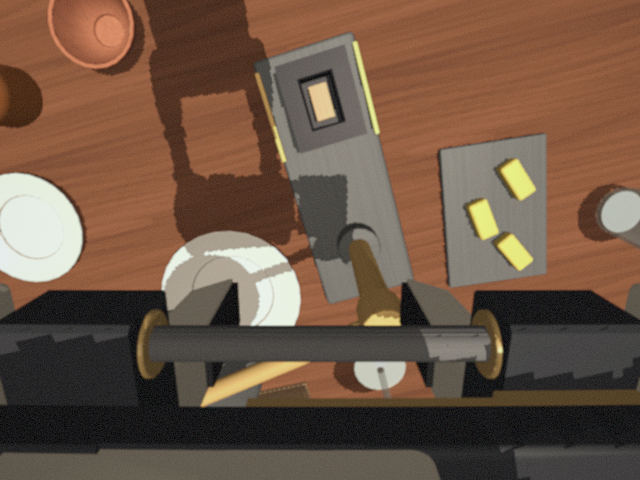

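The wrist view shows the socket hole at about (321,100), with copper inside, and the foot running to the post at (358,243). Measuring the hole rectangle.

```bash
python3 - <<'E'
from h import *
np.set_printoptions(precision=1,suppress=True)
p=capture("wrist");im=p["color"].astype(int)
g=im.max(2);print(g[100,270:375:3]);print(g[50:155:3,321])
reg=np.zeros(g.shape,np.uint8);reg[60:140,290:355]=1
for th in (32,40,48):
    m=((((g<th))|((im[:,:,0]-im[:,:,2])>40))&(reg>0)).astype(np.uint8)
    n,l,st,_=cv2.connectedComponentsWithStats(m);k=l[100,321]
    if k==0: print("none");continue
    c=max(cv2.findContours((l==k).astype(np.uint8),0,1)[0],key=len)[:,0].astype(float)
    q=np.array([atz(p,u,56)[:2] for u in c],np.float32);print(th,cv2.minAreaRect(q))
save(p,"w3c.png",(230,20,430,170),4)
E
```

```text
[ 72 113 141 113  77  92 100  97 105 103 101  59 101  83 221 230 229 230
 230 233 186  43  37  62 116 111 109 117 114 116 143 140 156 236 162]
[132 104 102 106 100 109 104  71  30  82 108 215 231 229 229 230 230 231
 230 231 231 229 231 196 107  87  83 112 102 104 108 106 117 140 146]
32 ((468.94378662109375, 26.22811508178711), (34.499961853027344, 19.637168884277344), 2.2554168701171875)
40 ((468.94378662109375, 26.22811508178711), (34.499961853027344, 19.637168884277344), 2.2554168701171875)
48 ((468.94378662109375, 26.22811508178711), (34.499961853027344, 19.637168884277344), 2.2554168701171875)
```

View pics/w3c.png

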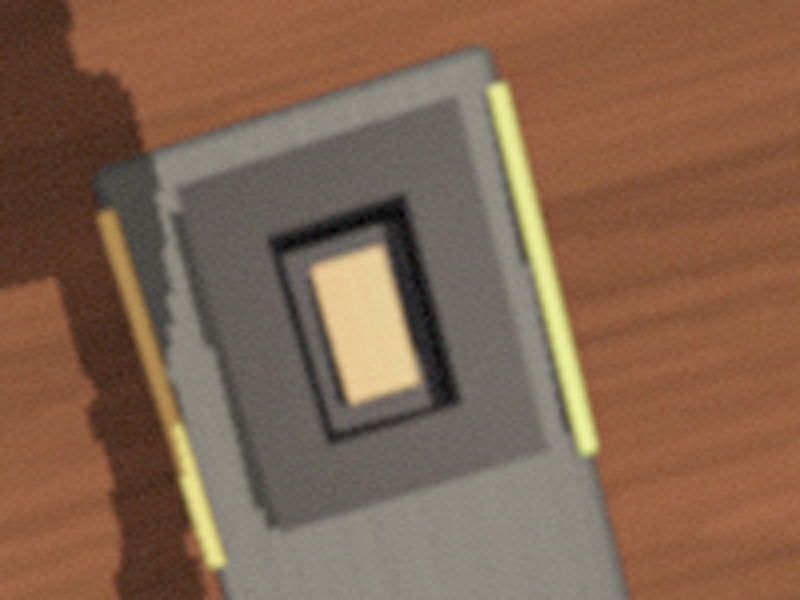

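The crop shows hole corners (270,240), (404,197), (459,402), (332,440) and block-top corners (180,187), (458,97), (548,448), (280,527).

```bash
python3 - <<'E'
from h import *
np.set_printoptions(precision=2,suppress=True)
p=capture("wrist")
for n,L in(("hole",[(270,240),(404,197),(459,402),(332,440)]),("block",[(180,187),(458,97),(548,448),(280,527)])):
    q=np.array([atz(p,[230+x/4-.4,20+y/4-.4],56)[:2] for x,y in L])
    e=np.roll(q,-1,0)-q
    print(n,q.mean(0),np.linalg.norm(e,axis=1),np.degrees(np.arctan2(e[:,1],e[:,0])))
q=np.array([atz(p,u,16)[:2] for u in ([254,63],[352.5,32],[329,303],[413,276])]);print("foot",q)
print(atz(p,[358,243],16))
print(go([373,318,480],2.824))
E
```

```text
hole [468.23  26.73] [33.69 49.27 32.77 48.96] [  92.49    2.29  -88.06 -176.64]
block [467.82  26.93] [69.15 83.74 69.83 83.07] [  92.44    2.3   -88.12 -178.17]
foot [[412.65 -31.92]
 [409.1   75.04]
 [698.45 -21.02]
 [688.82  86.25]]
[631.75  30.67  16.  ]
([0.2643, 0.2614, 0.0014], 0.071)
```

```bash
python3 - <<'E'
from h import *
print(go([458,290,500],2.824))
E
```

```text
([0.1751, 0.255, -0.0187], 0.071)
```

```bash
python3 -m inch '[[0.022,0.032,-0.01,0,1],[0.044,0.064,-0.019,0,1],[0.066,0.096,-0.019,0,1],[0.088,0.128,-0.019,0.02,1],[0.11,0.16,-0.019,0.07,1],[0.132,0.192,-0.019,0.07,1],[0.154,0.224,-0.019,0.07,1],[0.175,0.255,-0.019,0.07,1]]'
python3 -m inch '[[0,0,0,0,1],[0,0,0,0,1]]'
python3 - <<'E'
from h import *
p=capture("wrist");o=get_obs();print(o["tool_pos"],o["tcp_rot"])
for r in trace(p,"battery"):
    print(np.round(r["rect"]),r["conf"])
    if abs(r["rect"][0]-320)>60: continue
    c=max(cv2.findContours(r["pixels"].astype(np.uint8),0,1)[0],key=len)[:,0].astype(float)
    q=np.array([atz(p,u,90)[:2] for u in c],np.float32);print(cv2.minAreaRect(q))
save(p,"w4.png",(220,20,420,170),4)
E
```

```text
time: 9.88
tool_pos: [456.5, 291.5, 500.7]
tcp_rot: [3.141, -0.0, 2.826]
contact_force: [1.2, 1.4, -0.2]
grip_width: 91.6
finger_force: 0.0
time: 10.05
tool_pos: [456.7, 291.4, 500.5]
tcp_rot: [-3.141, -0.0, 2.83]
contact_force: [-0.2, -0.3, -1.1]
grip_width: 91.9
finger_force: 0.0
[457.3832681  290.18162932 500.47375588] [-3.14093117e+00 -2.60907213e-06  2.82780188e+00]
[304.  15.  58.  30.] 0.8
((288.55303955078125, 330.55780029296875), (48.00626754760742, 23.514095306396484), 72.03771209716797)
[430.  70.  85.  81.] 0.79
[319. 114.  45.  67.] 0.76
((374.09283447265625, 318.3711853027344), (44.72562789916992, 63.38047790527344), 71.20519256591797)
```

View pics/w4.png

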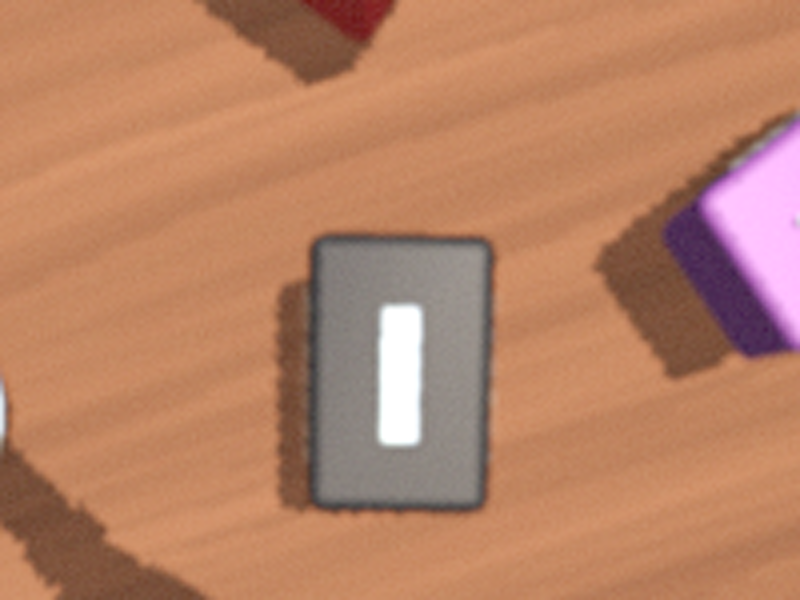

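The crop shows the battery top centred at (320,113) full-frame and square with the tool. The purple block is clear if the jaws open only 0.75.

```bash
python3 - <<'E'
from h import *
print(go([374,318.4,227],2.822))
E
python3 -m inch '[[0.03,0,0.02,0,0.75],[0.06,0,0.05,0,0.75],[0.087,0,0.085,0,0.75],[0.087,0,0.12,0,0.75],[0.087,0,0.155,0,0.75],[0.087,0,0.17,0,0.75],[0.087,0,0.17,0,0.75]]'
python3 - <<'E'
from h import *
o=get_obs();print(o["tool_pos"],o["tcp_rot"])
print(go([374,318.4,227],2.822))
E
```

```text
([0.0887, 0.0017, 0.2735], 0.004)
time: 10.73
tool_pos: [374.7, 315.0, 327.3]
tcp_rot: [-3.136, -0.005, 2.824]
contact_force: [-1.0, 0.6, 0.1]
grip_width: 68.7
finger_force: 0.0
[374.71617348 314.97998275 327.33813615] [-3.13585101 -0.00459338  2.82423745]
([0.0013, 0.0036, 0.1003], 0.002)
```

```bash
python3 -m inch '[[0,0.001,0.015,0,0.75],[0,0.001,0.03,0,0.75],[0,0.001,0.045,0,0.75],[0,0.001,0.045,0,0.75]]'
python3 - <<'E'
from h import *
for i in range(3): capture("side"); o=get_obs();print(o["tool_pos"],o["tcp_rot"])
print(go([374,318.4,227],2.822))
E
```

```text
time: 11.07
tool_pos: [375.8, 316.6, 284.8]
tcp_rot: [-3.14, -0.001, 2.825]
contact_force: [-0.0, -0.5, -0.7]
grip_width: 68.9
finger_force: 0.0
[376.01334356 316.96967556 286.02686821] [-3.14101361e+00 -3.91027729e-04  2.82478389e+00]
[376.15924942 317.26196396 286.78274087] [3.14083236e+00 7.23799552e-04 2.82513133e+00]
[376.15044357 317.47698988 287.15892678] [3.13994841e+00 1.45242628e-03 2.82547099e+00]
([0.0024, 0.0001, 0.0602], 0.003)
```

```bash
python3 -m inch '[[0.002,0.0005,0.02,0,0.75],[0.002,0.0005,0.04,0,0.75],[0.002,0.0005,0.055,0,0.75],[0.002,0.0005,0.06,0,0.75],[0.002,0.0005,0.06,0,0.75],[0.002,0.0005,0.06,0,0.75]]'
python3 -m inch '[[0,0,0,0,0.6],[0,0,0,0,0.4],[0,0,0,0,0.3],[0,0,0,0,0.3],[0,0,0,0,0.3],[0,0,0,0,0.3]]'
```

```text
time: 11.72
tool_pos: [374.1, 319.0, 226.9]
tcp_rot: [3.14, 0.001, 2.826]
contact_force: [0.4, -0.5, -0.2]
grip_width: 68.4
finger_force: 0.0
time: 12.22
tool_pos: [373.6, 318.9, 226.2]
tcp_rot: [3.141, 0.001, 2.827]
contact_force: [-1.1, -0.4, 4.3]
grip_width: 44.2
finger_force: 29.9
```

```bash
python3 -m inch '[[0,0,-0.015,0,0.3],[0,0,-0.03,0,0.3],[0,0,-0.05,0,0.3],[0,0,-0.075,0,0.3],[0,0,-0.1,0,0.3],[0,0,-0.1,0,0.3]]'
python3 - <<'E'
from h import *
o=get_obs();print(o["tool_pos"],o["grip_width"])
print(go([468,26.8,326],3.18))
E
```

```text
time: 12.72
tool_pos: [374.2, 319.4, 329.5]
tcp_rot: [3.136, 0.004, 2.827]
contact_force: [1.2, 1.1, -3.7]
grip_width: 43.9
finger_force: 29.9
[374.18896464 319.37037679 329.52391569] 43.935311490239215
([-0.1797, -0.2492, 0.003], -0.353)
```

```bash
python3 -m inch '[[-0.015,-0.02,0,-0.02,0.3],[-0.035,-0.048,0,-0.07,0.3],[-0.06,-0.083,0,-0.12,0.3],[-0.085,-0.118,0,-0.17,0.3],[-0.11,-0.153,0,-0.22,0.3],[-0.135,-0.188,0,-0.27,0.3],[-0.16,-0.222,0,-0.32,0.3],[-0.172,-0.239,0,-0.353,0.3]]'
python3 -m inch '[[0,0,0,0,0.3],[0,0,0,0,0.3],[0,0,0,0,0.3]]'
python3 - <<'E'
from h import *
for i in range(2): capture("side");o=get_obs();print(o["tool_pos"],o["tcp_rot"],o["contact_force"])
print(go([467.5,27.3,250],3.18))
p=capture("scene");
for a in tip_of(p,"lamp_head")[:1]:print(atz(p,a["centre"],250))
print(tip_of(p,"battery")[:3])
E
```

```text
time: 13.38
tool_pos: [463.4, 35.1, 324.4]
tcp_rot: [-3.141, -0.001, -3.103]
contact_force: [1.8, 0.0, -4.4]
grip_width: 43.5
finger_force: 29.9
time: 13.63
tool_pos: [462.5, 38.5, 324.6]
tcp_rot: [3.141, -0.003, -3.104]
contact_force: [-0.5, -0.3, -4.6]
grip_width: 43.7
finger_force: 29.9
[462.43954638  39.04004728 324.86425341] [ 3.14085677e+00 -2.00169685e-03 -3.10318862e+00] [ 0.04209316  0.37676567 -3.97301164]
[462.47247322  39.29763261 325.07990142] [ 3.14106001e+00 -1.49867875e-03 -3.10229474e+00] [ 0.45503151  0.33200049 -3.4495344 ]
([-0.0047, -0.0122, 0.0751], 0.001)
[ 662.70867194 -133.89075916  250.        ]
[{'centre': [510.1, 281.0], 'conf': 0.75}, {'centre': [366.8, 257.5], 'conf': 0.65}]
```

```bash
python3 -m inch '[[-0.0045,-0.012,0,0,0.3],[-0.0045,-0.012,0.01,0,0.3],[-0.0045,-0.012,0.02,0,0.3],[-0.0045,-0.012,0.03,0,0.3],[-0.0045,-0.012,0.03,0,0.3],[-0.0045,-0.012,0.03,0,0.3]]'
python3 - <<'E'
from h import *
for i in range(3): capture("side");o=get_obs();print(o["tool_pos"],o["tcp_rot"],o["contact_force"])
print(go([467.5,27.3,283],3.18))
E
```

```text
time: 14.38
tool_pos: [468.1, 26.4, 295.6]
tcp_rot: [3.142, -0.001, -3.103]
contact_force: [0.5, 0.7, -2.9]
grip_width: 43.7
finger_force: 29.9
[468.23936793  26.39786555 296.05603   ] [-3.14151450e+00  4.55117458e-04 -3.10309860e+00] [-0.25227753  0.32944542 -4.01922323]
[468.30990245  26.39712119 296.28248037] [-3.14144023e+00  1.12405051e-03 -3.10314879e+00] [ 0.12635497 -0.36199446 -3.91276237]
[468.29872316  26.42512919 296.38463438] [-3.14142373e+00  1.42101918e-03 -3.10315387e+00] [ 0.20366081 -0.32620407 -3.84200982]
([0.0008, 0.0009, 0.0134], 0.0)
```

```bash
python3 -m inch '[[0.0005,0.0007,0.004,0,0.3],[0.0005,0.0007,0.008,0,0.3],[0.0005,0.0007,0.011,0,0.3],[0.0005,0.0007,0.014,0,0.3],[0.0005,0.0007,0.017,0,0.3],[0.0005,0.0007,0.017,0,0.3]]'
```

```text
time: 15.03
tool_pos: [467.3, 27.2, 278.0]
tcp_rot: [3.141, -0.001, -3.103]
contact_force: [-0.5, -0.4, -4.3]
grip_width: 43.7
finger_force: 29.9
```

```bash
python3 -m inch '[[0,0,0.003,0,0.3],[0,0,0.006,0,0.3],[0,0,0.009,0,0.3],[0,0,0.009,0,0.3]]'
```

```text
time: 15.37
tool_pos: [467.3, 27.2, 269.1]
tcp_rot: [3.141, -0.001, -3.103]
contact_force: [-0.4, 0.3, -4.2]
grip_width: 43.7
finger_force: 29.9
```

It is in the hole cleanly: 269 mm with no added force. Now pressing down past the contact plate.

```bash
python3 -m inch '[[0,0,0.003,0,0.3],[0,0,0.006,0,0.3],[0,0,0.009,0,0.3],[0,0,0.012,0,0.3],[0,0,0.014,0,0.3],[0,0,0.0155,0,0.3],[0,0,0.0155,0,0.3]]'
```

```text
time: 15.95
tool_pos: [467.6, 27.1, 254.2]
tcp_rot: [-3.142, 0.001, -3.103]
contact_force: [0.2, -0.2, 1.4]
grip_width: 43.9
finger_force: 29.9
```

```bash
python3 -m inch '[[0,0,0.001,0,0.3],[0,0,0.002,0,0.3],[0,0,0.003,0,0.3],[0,0,0.003,0,0.3]]'
```

```text
time: 16.28
tool_pos: [467.5, 27.1, 254.0]
tcp_rot: [-3.141, 0.003, -3.104]
contact_force: [-10.8, -0.2, 30.1]
grip_width: 44.2
finger_force: 30.0
```

```bash
python3 -m inch '[[0,0,-0.002,0,0.3],[0,0,-0.003,0,0.4],[0,0,-0.003,0,0.6],[0,0,-0.003,0,0.75],[0,0,-0.003,0,0.75],[0,0,-0.003,0,0.75],[0,0,-0.02,0,0.75],[0,0,-0.04,0,0.75]]'
python3 -m inch '[[0,0,-0.03,0,0.75],[0,0,-0.06,0,0.75],[0,0,-0.09,0,0.75],[-0.035,0,-0.11,0,0.75],[-0.07,0,-0.12,0,0.75],[-0.1,0,-0.12,0,0.75],[-0.1,0,-0.12,0,0.75]]'
python3 - <<'E'
from h import *
np.set_printoptions(precision=2,suppress=True)
p=capture("wrist");s=capture("scene");d=capture("side")
a=p["color"][0:200,200:440];b=s["color"][180:340,240:480]
cv2.imwrite("pics/end.png",np.vstack([cv2.resize(a,(360,300)),cv2.resize(b,(360,240))])[:,:,::-1])
for r in trace(p,"battery")[:3]:
    print(np.round(r["rect"]),r["conf"])
    c=max(cv2.findContours(r["pixels"].astype(np.uint8),0,1)[0],key=len)[:,0].astype(float)
    for z in (118,124):print(z,cv2.minAreaRect(np.array([atz(p,u,z)[:2] for u in c],np.float32)))
for n,c in(("sc",s),("si",d)):
    for t in ("lamp_head","battery","plate"):
        for a in tip_of(c,t)[:3]:print(n,t,np.round(a["centre"]),round(a["conf"],2),atz(c,a["centre"],250 if t=="lamp_head" else 0 if t=="plate" else 28))
E
```

```text
time: 16.95
tool_pos: [467.0, 27.2, 290.3]
tcp_rot: [3.141, -0.004, -3.103]
contact_force: [0.4, 0.1, 0.2]
grip_width: 68.8
finger_force: 0.0
time: 17.53
tool_pos: [571.2, 30.8, 411.0]
tcp_rot: [-3.141, 0.004, -3.104]
contact_force: [-2.0, 0.3, -1.0]
grip_width: 69.1
finger_force: 0.0
[318.  79.  67. 102.] 0.62
118 ((467.6726379394531, 27.801185607910156), (62.738983154296875, 44.12617874145508), 2.1454107761383057)
124 ((468.3108825683594, 27.816137313842773), (61.363460540771484, 43.158721923828125), 2.1453917026519775)
sc lamp_head [249. 234.] 0.61 [ 661.85 -136.22  250.  ]
sc battery [361. 277.] 0.84 [473.66  31.96  28.  ]
sc battery [524. 326.] 0.77 [392.19 426.38  28.  ]
sc plate [261. 305.] 0.97 [ 663.56 -134.49    0.  ]
sc plate [232. 233.] 0.67 [ 516.82 -354.68    0.  ]
si lamp_head [308. 194.] 0.55 [ 659.32 -131.16  250.  ]
si battery [314. 301.] 0.83 [471.96  19.36  28.  ]
si battery [278. 413.] 0.77 [245.32 360.28  28.  ]
si battery [226. 403.] 0.69 [357.09 436.97  28.  ]
si plate [383. 248.] 0.61 [ 520.65 -351.1     0.  ]
si plate [308. 257.] 0.6 [ 660.84 -130.51    0.  ]
```

View pics/end.png

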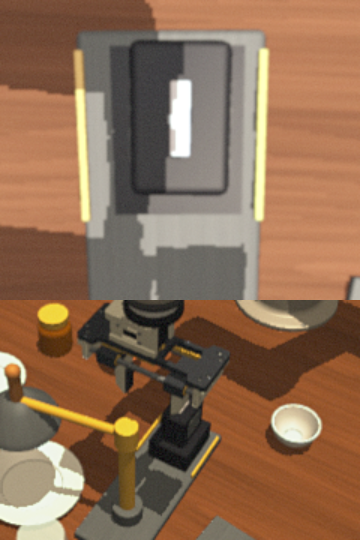

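The crop shows the battery upright and square in the socket, with the head over the plate. The hard stop came at the expected home height under about 34 N, so I'm handing in.

```bash
python3 -m inch '[[0,0,0,0,0.75],[0,0,0,0,0.75],[0,0,0,0,0.75],[0,0,0,0,0.75]]'; python3 -c "
from plant import *
print(close_job())"
```

```text
time: 18.37
tool_pos: [567.3, 31.0, 411.2]
tcp_rot: [3.142, 0.0, -3.103]
contact_force: [-0.6, 0.4, 0.5]
grip_width: 69.0
finger_force: 0.0
the job is handed in; nothing more can be done
None
```

The job is handed in at about 18 s (no verdict came back): by the last camera check the lamp head is within about 10 mm of the plate's centre, and the battery is upright and square in the socket, pressed to a hard stop at the home height.

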